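# Start the rotor knob of the bench centrifuge

### The arm

A 7-joint arm with a two-finger parallel gripper is mounted at the origin on a cart in front of the work surface, level with it; the furniture and walls round the work are solid. World frame = base frame: x ahead of the robot, y to its left, z up, the work surface at z = 0. Lengths are in m, angles in rad, forces in N, time in s.
With the tool pointing down it reaches from about 0.35 to 0.9 m from the base axis. Payload 8.1 kg.
Tool frame: the origin (TCP) lies midway between the tips of the shut fingers; the grasp point (between the pads) lies 19 mm behind it; z points along the fingers, y is the line along which they close (so a half turn about z gives the same grasp; the last joint's range is limited). The gripper opens to 92 mm and grips with 3 to 60 N. Pads are 19 mm wide; open, the fingers measure 130 mm over their backs; the gripper's body (75 mm by 190 mm) begins 47 mm behind the grasp point.
Start: joints at [-1.301, 0.434, 0.025, 1.573, -0.012, 1.134, -0.075], TCP at [0.228, 0.582, 0.227] pointing down, gripper open.
Joint ranges: [-2.62, 2.62], [-0.44, 2.09], [-1.27, 1.32], [0.08, 2.57], [-1.32, 4.46], [0.12, 2], [-2.74, 2.74]. Speed limits (rad/s): [2.22, 2.22, 3.01, 3.01, 3.14, 3.14, 3.14].

### API

Orientations are given as a rotation vector (axis times angle).
In Python, from cell import arm gives the robot as it stands.
- The arm moves only by the tool carry_out, never from a script. Its arguments are lists of equal length, an entry for each row: "claw": the finger opening in cm, from 0 to 9.18; "delta_pos": the shift along the tool's x, y, z in cm, a list of three; "angular": the turn, a rotation vector about the tool's x, y, z in rad, a list of three. In form: {"claw": [claw, ...], "delta_pos": [[dx, dy, dz], ...], "angular": [[ax, ay, az], ...]}. A call has 1 to 20 rows; each row shifts and turns the commanded pose from where the row before left it, along the tool's axes as they then stand; what a row does not reach is not made up. A row lasts 1/10 s, in which the tool goes at most 50 mm and 8.59 degrees, less where a joint would pass 70% of its speed; a pose out of reach is approached as far as the arm can. A call with a gripper value outside its range is refused whole. The fingers move at their own pace and stop on an object; "force" is the grip in N (left out, the last holds). Time passes only in rows, so rows that do not move let the fingers close. It gives the time, the measured TCP pose, the force, the opening and the grip force at its end, in the units of the state.
- arm.observe(): the state, without advancing time (a new reading comes with each control period).
- arm.get_image(name): name is "side" or "top" or "wrist"; returns a dict with "frame" (400x640x3 uint8, red, green, blue), "mtx" (3x3 intrinsics, pixels), "dist" ([k1, k2, p1, p2, k3] as OpenCV has them; the pictures are not rectified), "T" (4x4, takes a point from camera to world coordinates). Camera axes: x right, y down, z forward; pixel columns grow to the right and rows downward; lengths in m; the calibration is good to about 2 mm. A picture is of the moment at which its call begins. There is no depth.
- arm.sign_off(): hands the job in; it is judged then, once.
Trained networks look in a picture, given as the dict that the camera call returned (one of the last four; its "shot" number tells which), for a name from the list of things; names that differ only in an ending like _2 or _b are one class to them, and where a whole thing is asked for, a point or a joint stands for the part that bears it (a point fixed in the world has none). Each returns a list of dicts, best first, with "conf" (0 to 1); they miss things now and then, are a little off and sometimes report something else, mostly with a low value. They report only what shows in the picture. A call takes as long as a camera call.
- arm.look_for(label, picture): "centre" ([column, row] as shares, 0 to 1, of the picture: columns of its width, rows of its height, amid what is visible of it).
- arm.trace(label, picture): "region" (400x640 bool, what is visible of it) and "centre" ([column, row] as shares, 0 to 1, of the picture: columns of its width, rows of its height, amid what is visible of it).
- arm.place_of(label, picture): "centre" ([column, row] as shares, 0 to 1, of the picture: columns of its width, rows of its height: a listed point, or the origin of a listed thing).
The state is a dict: "clock": time; "joints": joint angles; "dq": joint speeds; "joint_efforts": joint torques, N m; "position": TCP position; "ee_rot": TCP orientation; "force": force on the tool from outside, world axes, zero at the start; "ft_torque": the same for the moment, N m; "width": opening from 0.0 (shut) to 1.0 (fully open); "gripper_force": force on a finger pad.
Only numpy, scipy, OpenCV 4.12 (cv2) and the standard library are available. Lean on these libraries where they do the work, as an engineer would, in place of code of your own. Each camera call takes 0.05 s, during which the arm holds its last target. There are 200 camera calls.

### The job

Open the small round centrifuge fully by the bow handle of its lid, so that the lid stands upright by itself. Inside, the rotor knob stands loosely in the hub with its screw not yet caught: turn it backward (anticlockwise seen from above) until you feel the thread drop, then forward (clockwise) one full turn from there, so that it is cleanly started but not tightened. Finish while still gripping the knob at that place, with the lid open and the pot, brown bottle and dish near by left alone.

Things in the scene. Friction and masses are not known exactly. Their poses are not given: they have to be found in the camera images.
- centrifuge: small round white bench centrifuge with a blue band, 164 mm across (176 at its grey foot), fixed. Origin on its vertical axis at bench level; x points from the axis to the lid's hinge, z up; a grey control panel juts out 15 mm at the front (-x). Its open chamber is 144 mm across, the rim 114 mm above the bench; the rotor inside, under a clear rotor lid, lies below 50 mm
- lid (a joint): angle of the hinged lid: 0 shut, 1.65 rad its stop a little past upright; may start slightly ajar. The hinge is stiff: the lid stays where it is left, and moving it takes 3 to 5 N at the handle
- lid_hinge (a point): point on the lid's hinge axis, which is level and parallel to the centrifuge's y axis; 88 mm from the centrifuge's axis, 117 mm above the bench
- lid_handle (a point): middle of the round bar of the lid's grey bow handle, parallel to the hinge: bar 10 mm thick, 50 mm straight between its bends, 34 mm above the lid's top face (29 mm free below it). Lid shut: 154 mm from the hinge axis towards the centrifuge's -x and 46 mm above it; it moves on a circle of 161 mm radius. Upright, the lid is on the front side of the bar
- knob: loose blue knurled knob, 40 mm across, 30 mm high, on a steel screw, 140 g. Origin at the screw's lower end, z up; grip part 47 to 77 mm above it; x axis: white tick on the top. Coarse right-hand thread, two starts, 12 mm a turn. At first it stands upright in the hub, not caught, its thread ends resting on the hub's, origin about 28 mm above the bench; it is free to be turned and lifted
- knob_grip (a point): point on the knob's axis, 65 mm above the knob's origin and 12 mm below its top. Turned backward the knob climbs (12 mm a turn) and after 50 to 100 degrees can drop by 6 mm: it falls if let go; a gripper that holds it must press down lightly (about 5 N) to feel it go. Turned on backward it drops again each half turn
- hub (a point): centre of the steel hub's top (36 mm across), 56 mm above the bench, on the thread's axis. The drop comes as the knob's x axis passes the centrifuge's x axis, either way round; the knob's origin is 26 mm below this point just before it and 32 mm after it. Forward turning then sinks it: one turn later it is 44 mm below, the grip still 3 mm clear of the hub
- sample_pot: clear sample pot with a green screw cap, 46 mm across, 55 mm high, origin at its foot; leave alone
- drop_bottle: brown drop bottle with a white cap, 29 mm across, 62 mm high, origin at its foot; leave alone
- petri_dish: shut round dish, 72 mm across, 15 mm high, origin at its foot; leave alone
- microscope: the microscope that stands on the bench to the left of and behind the centrifuge, fixed, 211 mm wide (y) and 396 mm high; origin under its middle. Its eyepieces reach 127 mm from there towards the robot at 320 to 396 mm height: keep the arm clear of them

How it is judged:
By the outcome, as a careful person would: the job done as asked, in the order asked, and still so for the second after the job is handed in, while the arm keeps its last pose, push and grip.
It also fails if it takes over 69 s, if anything falls off the work surface, if the arm or the gripper's body presses on something with over 40 N, if the wrist force passes 120 N, or if a joint passes its speed limit or range.

## Working session

There is one attempt and no reset: what is moved stays moved. The work goes in short steps, Python scripts to look and compute and a tool call to move; the robot and the scene stay as the last step left them, time stands still between calls to the robot, and variables do not carry over. Pictures are saved under pics/ and viewed, at most 12 in all, crops included, and the job is handed in when it is done.

Besides the shell and the picture viewer there is one more tool, called after "Emit:" as name(argument=value, ...) on one line, values as JSON. carry_out: Moves the arm, as the interface text tells. Its arguments: {"type":"object","properties":{"claw":{"type":"array","items":{"type":"number"}},"delta_pos":{"type":"array","items":{"type":"array","items":{"type":"number"}}},"angular":{"type":"array","items":{"type":"array","items":{"type":"number"}}},"force":{"type":"number"}},"required":["claw","delta_pos","angular"]}

```bash
mkdir -p pics; cat > h.py <<'E'
import numpy as np, cv2, json
from scipy.spatial.transform import Rotation as R
from cell import arm
def px(c): return np.array([c[0]*640,c[1]*400])
def ray(p,uv):
    u=cv2.undistortPoints(np.array([[uv]],float),p["mtx"],np.array(p["dist"],float))[0,0]
    d=p["T"][:3,:3]@np.array([u[0],u[1],1]); return p["T"][:3,3],d/np.linalg.norm(d)
def tri(rays):
    A=np.zeros((3,3));b=np.zeros(3)
    for o,d in rays:
        M=np.eye(3)-np.outer(d,d);A+=M;b+=M@o
    x=np.linalg.solve(A,b)
    return x,[np.linalg.norm(np.cross(x-o,d)) for o,d in rays]
def proj(p,X):
    T=np.linalg.inv(p["T"]); rv=cv2.Rodrigues(T[:3,:3])[0]
    return cv2.projectPoints(np.array(X,float).reshape(-1,3),rv,T[:3,3],p["mtx"],np.array(p["dist"],float))[0][:,0]
def get(n):
    p=arm.get_image(n); p["T"]=np.array(p["T"]);p["mtx"]=np.array(p["mtx"]);return p
def save(p,f): cv2.imwrite("pics/"+f,p["frame"][:,:,::-1])
E
python3 - <<'E'
from h import *
s=arm.observe();print({k:np.round(v,3).tolist() for k,v in s.items()})
P={n:get(n) for n in("side","top","wrist")}
for n,p in P.items():
    save(p,n+"0.png");print(n,np.round(p["T"],3).tolist())
for l in["centrifuge","lid_hinge","lid_handle","knob","knob_grip","hub","sample_pot","drop_bottle","petri_dish","microscope"]:
    rs=[]
    for n,p in P.items():
        r=arm.place_of(l,p)
        if r: 
            c=px(r[0]["centre"]);print(l,n,c.round(1),round(r[0]["conf"],2))
            if r[0]["conf"]>.4: rs.append(ray(p,c))
    if len(rs)>1:
        x,e=tri(rs);print("   ",x.round(4),np.round(e,4))
a=np.hstack([P["side"]["frame"],P["top"]["frame"]]);b=np.vstack([P["side"]["frame"],P["top"]["frame"]])
cv2.imwrite("pics/a.png",cv2.resize(b,(480,600),interpolation=cv2.INTER_AREA)[:,:,::-1])
E
```

```text
{'clock': 0.0, 'joints': [-1.301, 0.435, 0.025, 1.574, -0.012, 1.134, -0.075], 'dq': [-0.001, -0.0, 0.0, -0.0, -0.001, 0.001, -0.001], 'joint_efforts': [-0.001, -66.786, 0.985, -31.446, -0.061, 0.043, 0.0], 'position': [0.228, 0.582, 0.226], 'ee_rot': [-0.582, -3.087, 0.002], 'force': [0.564, -0.087, 0.345], 'ft_torque': [-0.023, 0.016, -0.036], 'gripper_force': 0.0, 'width': 1.001}
side [[-0.979, -0.141, 0.146, 0.365], [-0.203, 0.658, -0.725, 0.793], [0.005, -0.739, -0.673, 0.94], [0.0, 0.0, 0.0, 1.0]]
top [[-0.102, -0.97, 0.219, 0.29], [-0.995, 0.098, -0.029, -0.062], [0.007, -0.221, -0.975, 1.259], [0.0, 0.0, 0.0, 1.0]]
wrist [[0.365, 0.895, 0.255, 0.158], [0.931, -0.351, -0.102, 0.609], [-0.002, 0.275, -0.962, 0.385], [0.0, 0.0, 0.0, 1.0]]
centrifuge side [341.8 222.4] 0.6
centrifuge top [326.8 221.6] 0.95
    [ 0.4908 -0.1473  0.0016] [0.0054 0.0054]
lid_hinge side [352.4 168.8] 0.71
lid_hinge top [368.3 218. ] 0.84
    [ 0.4752 -0.2474  0.1259] [0.0008 0.0008]
lid_handle side [333.4 189.7] 0.75
lid_handle top [308.9 209.5] 0.62
    [ 0.5049 -0.0951  0.1679] [0.001 0.001]
hub top [330.  218.1] 0.64
sample_pot top [216.  252.7] 0.52
drop_bottle side [326.6 340.9] 0.63
drop_bottle top [191.3 249.7] 0.45
    [ 0.4553  0.2437 -0.0028] [0.0001 0.0001]
petri_dish side [359.  169.8] 0.52
petri_dish top [421.5 219.1] 0.91
    [ 0.475  -0.4237 -0.0118] [0.003 0.003]
microscope top [214.  253.8] 0.35
```

View pics/side0.png

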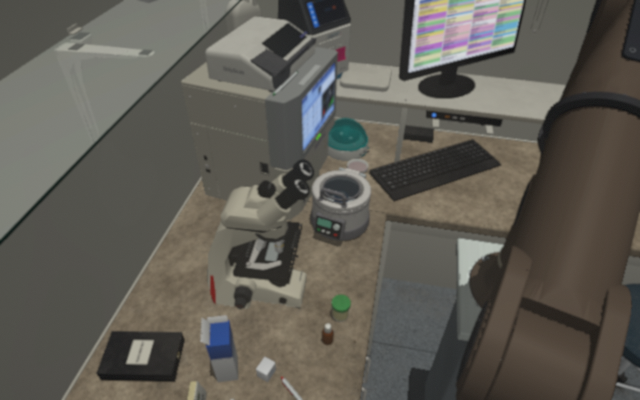

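View pics/top0.png

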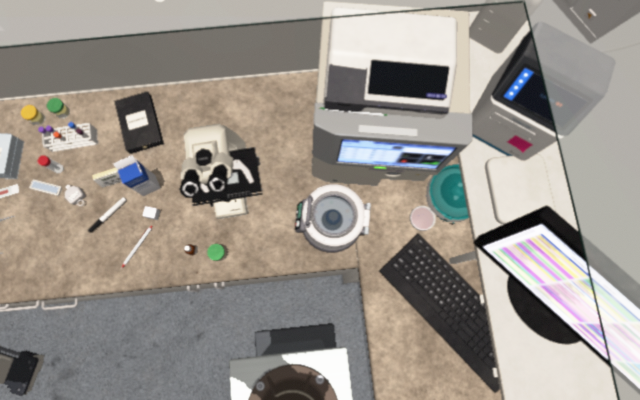

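```bash
cat >> h.py <<'E'
def plan(s,pos,Rd=None,n=None):
    "even rows (cm, rad) in tool axes from state s to pos/Rd"
    R0=R.from_rotvec(s["ee_rot"]); Rd=R0 if Rd is None else Rd
    d=np.array(pos)-s["position"]; rv=(R0.inv()*Rd).as_rotvec()
    n=n or int(np.ceil(max(np.linalg.norm(d)/.048,np.linalg.norm(rv)/.145)))
    print("n",n,"rot/row",(rv/n).round(4).tolist(),"\n shifts",[((R0*R.from_rotvec(rv*k/n)).inv().apply(d/n)*100).round(2).tolist() for k in range(n)])
def down(ydir):
    y=np.array([ydir[0],ydir[1],0]);y/=np.linalg.norm(y);z=np.array([0,0,-1.]);return R.from_matrix(np.c_[np.cross(y,z),y,z])
E
python3 - <<'E'
from h import *
s=arm.observe();R0=R.from_rotvec(s["ee_rot"]);print(R0.as_matrix().round(3))
ps=get("side");pt=get("top")
print("eyep",tri([ray(ps,(302,172)),ray(pt,(197,184))]),tri([ray(ps,(284,182)),ray(pt,(190,187))]))
w=get("wrist");print(R0.inv().apply(w["T"][:3,3]-s["position"]))
# check model overlay
h=np.array([.4752,-.2474]);x=np.array([-.19,-.98]);x/=np.linalg.norm(x)
for p,n in((ps,"side"),(pt,"top")): print(n,proj(p,[[*(h-.088*x),0],[*(h-.088*x),.114],[*h,.117],[*(h-.154*x),.163]]).round(1).tolist())
c=np.array([.455,-.03,.33])
plan(s,c,down(x));plan(s,c,down(-x))
f=ps["frame"][140:250,270:420];g=pt["frame"][160:270,270:420]
cv2.imwrite("pics/c1.png",cv2.resize(np.vstack([f,g]),None,fx=2.7,fy=2.7,interpolation=cv2.INTER_CUBIC)[:,:,::-1])
E
```

```text
[[-0.931  0.364  0.   ]
 [ 0.364  0.931  0.   ]
 [-0.     0.    -1.   ]]
eyep (array([0.53296951, 0.12963948, 0.39736638]), [np.float64(0.00023066492444387345), np.float64(0.00023066492444377164)]) (array([0.54907363, 0.14993837, 0.37976576]), [np.float64(0.015232959907511308), np.float64(0.01523295990751097)])
[ 0.07445001 -0.00039232 -0.1589856 ]
side [[340.4, 219.0], [342.0, 190.0], [352.5, 171.3], [333.9, 191.0]]
top [[331.6, 222.7], [334.2, 215.5], [367.8, 218.3], [309.3, 209.6]]
n 21 rot/row [0.0, -0.0, 0.141] 
 shifts [[-2.07, -2.32, -0.49], [-2.38, -2.01, -0.49], [-2.63, -1.65, -0.49], [-2.84, -1.27, -0.49], [-2.99, -0.85, -0.49], [-3.08, -0.43, -0.49], [-3.11, 0.01, -0.49], [-3.08, 0.45, -0.49], [-2.98, 0.88, -0.49], [-2.83, 1.29, -0.49], [-2.62, 1.67, -0.49], [-2.36, 2.02, -0.49], [-2.05, 2.33, -0.49], [-1.71, 2.6, -0.49], [-1.32, 2.81, -0.49], [-0.91, 2.97, -0.49], [-0.49, 3.07, -0.49], [-0.05, 3.11, -0.49], [0.39, 3.09, -0.49], [0.81, 3.0, -0.49], [1.23, 2.86, -0.49]]
n 14 rot/row [0.0, 0.0, -0.013] 
 shifts [[-3.1, -3.48, -0.74], [-3.06, -3.52, -0.74], [-3.01, -3.56, -0.74], [-2.97, -3.6, -0.74], [-2.92, -3.64, -0.74], [-2.87, -3.67, -0.74], [-2.83, -3.71, -0.74], [-2.78, -3.75, -0.74], [-2.73, -3.78, -0.74], [-2.68, -3.82, -0.74], [-2.63, -3.85, -0.74], [-2.58, -3.89, -0.74], [-2.53, -3.92, -0.74], [-2.48, -3.95, -0.74]]
```

View pics/c1.png

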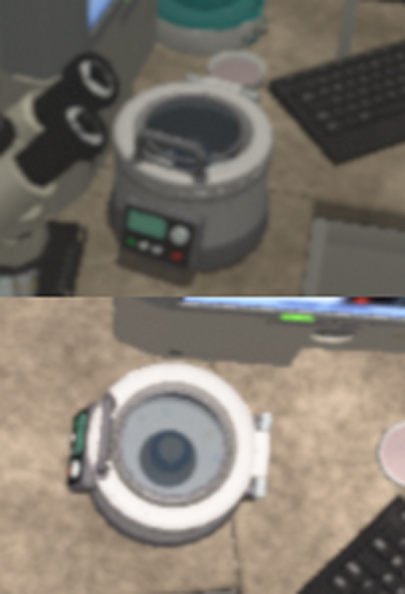

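```bash
python3 - <<'E'
from h import *
s=arm.observe();x=np.array([-.19,-.98])
plan(s,[.37,.12,.27]);
s["position"]=np.array([.37,.12,.27]);plan(s,[.44,-.07,.30],down(-x))
E
```

```text
n 11 rot/row [0.0, 0.0, 0.0] 
 shifts [[-2.74, -3.44, -0.39], [-2.74, -3.44, -0.39], [-2.74, -3.44, -0.39], [-2.74, -3.44, -0.39], [-2.74, -3.44, -0.39], [-2.74, -3.44, -0.39], [-2.74, -3.44, -0.39], [-2.74, -3.44, -0.39], [-2.74, -3.44, -0.39], [-2.74, -3.44, -0.39], [-2.74, -3.44, -0.39]]
n 5 rot/row [0.0, 0.0, -0.0363] 
 shifts [[-2.69, -3.03, -0.6], [-2.58, -3.12, -0.6], [-2.46, -3.22, -0.6], [-2.34, -3.3, -0.6], [-2.22, -3.39, -0.6]]
```

Emit:
carry_out(claw=[9,9,9,9,9,9,9,9,9,9,9,9,9,9,9,9,9,9], delta_pos=[[-2.74,-3.44,-0.39],[-2.74,-3.44,-0.39],[-2.74,-3.44,-0.39],[-2.74,-3.44,-0.39],[-2.74,-3.44,-0.39],[-2.74,-3.44,-0.39],[-2.74,-3.44,-0.39],[-2.74,-3.44,-0.39],[-2.74,-3.44,-0.39],[-2.74,-3.44,-0.39],[-2.74,-3.44,-0.39],[-2.69,-3.03,-0.6],[-2.58,-3.12,-0.6],[-2.46,-3.22,-0.6],[-2.34,-3.3,-0.6],[-2.22,-3.39,-0.6],[0,0,0],[0,0,0]], angular=[[0,0,0],[0,0,0],[0,0,0],[0,0,0],[0,0,0],[0,0,0],[0,0,0],[0,0,0],[0,0,0],[0,0,0],[0,0,0],[0,0,-0.036],[0,0,-0.036],[0,0,-0.036],[0,0,-0.036],[0,0,-0.036],[0,0,0],[0,0,0]])

```text
clock: 3.6
position: [0.4404, -0.0709, 0.2997]
ee_rot: [0.306, 3.126, 0.0]
force: [-0.5, 0.8, -1.1]
width: 0.979
gripper_force: 0.0
```

```bash
cat >> h.py <<'E'
import pickle,os
def survey(tag,labels,cams=("wrist",),store="rays.pkl"):
    D=pickle.load(open(store,"rb")) if os.path.exists(store) else {}
    for n in cams:
        p=get(n);save(p,f"{n}{tag}.png")
        for l in labels:
            r=arm.place_of(l,p)
            if r and r[0]["conf"]>.4:
                c=px(r[0]["centre"]);print(tag,n,l,c.round(1),round(r[0]["conf"],2));D.setdefault(l,[]).append(ray(p,c))
    pickle.dump(D,open(store,"wb"))
    for l in D:
        if len(D[l])>1: x,e=tri(D[l]);print("  ",l,x.round(4),np.round(e,4))
E
python3 - <<'E'
from h import *
L=["centrifuge","lid_hinge","lid_handle","knob_grip","knob","hub"]
survey("1",L,("wrist","top","side"))
s=arm.observe();print(s["position"],s["joints"]);plan(s,[.44,-.16,.30])
E
```

```text
1 wrist centrifuge [279.3 201.8] 0.65
1 wrist lid_hinge [193.7 231.9] 0.89
1 wrist lid_handle [314.7 244.1] 0.71
1 top lid_hinge [370.8 220.9] 0.83
1 side centrifuge [338.2 219.9] 0.86
1 side lid_hinge [351.  168.8] 0.85
1 side lid_handle [332.2 188.9] 0.57
1 side hub [339.7 207.7] 0.76
   centrifuge [ 0.4966 -0.1514  0.0043] [0.0007 0.0007]
   lid_hinge [ 0.4762 -0.2492  0.1208] [0.0078 0.0103 0.005 ]
   lid_handle [ 0.5058 -0.0909  0.1719] [0.003 0.003]
[ 0.44037145 -0.07020636  0.2996182 ] [-0.49893891  0.05956029  0.58059969  1.90266737 -0.03518387  1.18933365
  1.47187654]
n 2 rot/row [0.0, 0.0, 0.0] 
 shifts [[-0.84, -4.41, -0.02], [-0.84, -4.41, -0.02]]
```

View pics/wrist1.png

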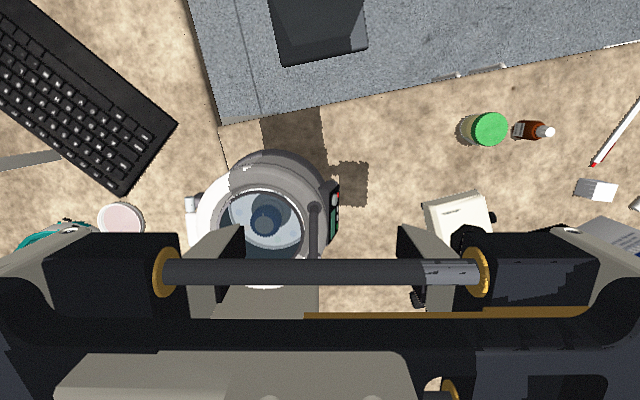

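```bash
python3 - <<'E'
from h import *
pt=get("top")
for uv in((318,180),(400,187),(315,110)):
  for z in(0,.3):
    o,d=ray(pt,uv);print(uv,z,(o+d*(z-o[2])/d[2]).round(3))
s=arm.observe();plan(s,[.515,-.14,.32]);s["position"]=np.array([.515,-.14,.32]);plan(s,[.515,-.21,.32])
E
```

```text
(318, 180) 0 [ 0.622 -0.136  0.   ]
(318, 180) 0.3 [ 0.543 -0.118  0.3  ]
(400, 187) 0 [ 0.577 -0.373  0.   ]
(400, 187) 0.3 [ 0.508 -0.299  0.3  ]
(315, 110) 0 [ 0.842 -0.15   0.   ]
(315, 110) 0.3 [ 0.711 -0.129  0.3  ]
n 3 rot/row [0.0, 0.0, 0.0] 
 shifts [[-2.89, -1.81, -0.68], [-2.89, -1.81, -0.68], [-2.89, -1.81, -0.68]]
n 2 rot/row [0.0, 0.0, 0.0] 
 shifts [[-0.67, -3.44, -0.0], [-0.67, -3.44, -0.0]]
```

Emit:
carry_out(claw=[9,9,9,9], delta_pos=[[-2.7,-1.8,-0.7],[-2.7,-1.8,-0.7],[-2.4,-1.8,-0.7],[0,0,0]], angular=[[0,0,0],[0,0,0],[0,0,0],[0,0,0]])

```text
clock: 5.1
position: [0.5085, -0.1412, 0.3212]
ee_rot: [0.307, 3.125, -0.004]
force: [0.0, -0.8, 0.5]
width: 0.983
gripper_force: 0.0
```

```bash
python3 - <<'E'
from h import *
os.remove("rays.pkl")
survey("2",["centrifuge","lid_hinge","lid_handle","knob_grip","knob","hub"])
E
```

```text
2 wrist centrifuge [310.6 151.1] 0.63
2 wrist lid_hinge [238.8 162.3] 0.93
2 wrist lid_handle [366.1 170.3] 0.71
```

Emit:
carry_out(claw=[9,9,9], delta_pos=[[-0.7,-3.5,0],[-0.7,-3.5,0],[0,0,0]], angular=[[0,0,0],[0,0,0],[0,0,0]])

```text
clock: 5.75
position: [0.5055, -0.2141, 0.3211]
ee_rot: [0.311, 3.125, -0.004]
force: [0.1, 0.3, 0.0]
width: 0.979
gripper_force: 0.0
```

```bash
python3 - <<'E'
from h import *
survey("3",["centrifuge","lid_hinge","lid_handle","knob_grip","knob","hub"],("wrist","top","side"))
a=cv2.imread("pics/wrist2.png");b=cv2.imread("pics/wrist3.png")
cv2.imwrite("pics/w23.png",np.vstack([a[60:320,160:560],b[60:320,160:560]]))
E
```

```text
3 wrist centrifuge [352.8 143.3] 0.88
3 wrist lid_hinge [293.7 154.4] 0.88
3 wrist lid_handle [430.2 160.4] 0.62
3 top centrifuge [331.  218.3] 0.93
3 top lid_hinge [217.6 253. ] 0.61
3 top lid_handle [310.4 208. ] 0.92
3 side centrifuge [338.7 219.5] 0.74
3 side lid_hinge [351.1 169.1] 0.87
3 side lid_handle [333.4 192.7] 0.76
3 side hub [338.9 208.3] 0.77
   centrifuge [ 4.979e-01 -1.586e-01  2.000e-04] [0.0026 0.0038 0.0071 0.0013]
   lid_hinge [ 0.4326 -0.0688  0.3799] [0.086  0.1421 0.1712 0.0933]
   lid_handle [ 0.5077 -0.0935  0.1618] [0.0034 0.0019 0.006  0.0032]
```

View pics/w23.png

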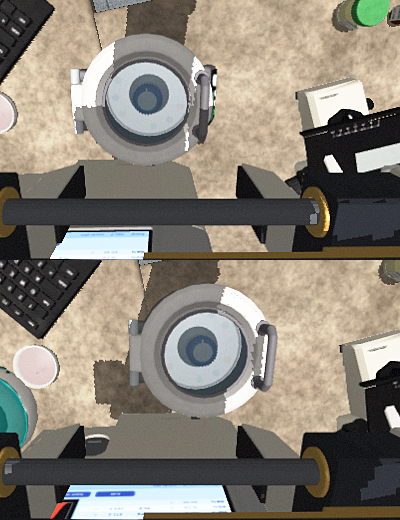

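```bash
cat > fit.py <<'E'
from h import *
from scipy.optimize import least_squares
D=pickle.load(open("rays.pkl","rb"))
D["lid_hinge"]=[r for i,r in enumerate(D["lid_hinge"]) if i!=2]
def model(q):
    x,y,a,l=q;c=np.array([x,y,0]);ex=np.array([np.cos(a),np.sin(a),0]);ez=np.array([0,0,1])
    h=c+.088*ex+.117*ez;t=np.arctan2(46,-154)-l
    return {"centrifuge":c,"lid_hinge":h,"lid_handle":h+.1607*(np.cos(t)*ex+np.sin(t)*ez)}
def res(q):
    M=model(q);return np.concatenate([np.cross(M[k]-o,d)*1000 for k in M for o,d in D[k]])
f=least_squares(res,[.495,-.16,-1.75,0],loss="soft_l1",f_scale=3)
print(f.x.round(4),{k:v.round(4) for k,v in model(f.x).items()})
for k in model(f.x): print(k,[round(float(np.linalg.norm(np.cross(model(f.x)[k]-o,d))*1000),1) for o,d in D[k]])
for k in("lid_hinge","lid_handle"): print(k,tri(D[k])[0].round(4))
E
python3 - <<'E'
from fit import *
s=arm.observe();a=f.x[2];ex=np.array([np.cos(a),np.sin(a)])
h=model(f.x)["lid_handle"];Rd=down(-ex)
p1=np.array([h[0],h[1],h[2]+.05-.0]);print(p1)
plan(s,p1,Rd)
E
```

```text
[ 0.4957 -0.158  -1.763  -0.0125] {'centrifuge': array([ 0.4957, -0.158 ,  0.    ]), 'lid_hinge': array([ 0.4789, -0.2444,  0.117 ]), 'lid_handle': array([ 0.5084, -0.0927,  0.1611])}
centrifuge [1.5, 1.8, 9.3, 1.0]
lid_hinge [3.2, 1.2, 7.8]
lid_handle [2.6, 1.2, 6.7, 3.4]
lid_hinge [ 0.4772 -0.2402  0.1291]
lid_handle [ 0.5077 -0.0935  0.1618]
[ 0.50844028 -0.09269441  0.21106143]
n 4 rot/row [0.0, 0.0, -0.0002] 
 shifts [[0.52, 2.87, 2.74], [0.52, 2.87, 2.74], [0.52, 2.87, 2.74], [0.52, 2.87, 2.74]]
```

Emit:
carry_out(claw=[5,5,5,5,5,5,5,5,5,0.6,0.6,0.6,0.6,0.6,0.6], delta_pos=[[0.5,2.9,2.7],[0.5,2.9,2.7],[0.5,2.9,2.7],[0.5,2.8,2.8],[0,0,0],[0,0,2],[0,0,2],[0,0,2.2],[0,0,0],[0,0,0],[0,0,0],[0,0,0],[0,0,0],[0,0,0],[0,0,0]], angular=[[0,0,0],[0,0,0],[0,0,0],[0,0,0],[0,0,0],[0,0,0],[0,0,0],[0,0,0],[0,0,0],[0,0,0],[0,0,0],[0,0,0],[0,0,0],[0,0,0],[0,0,0]], force=15)

```text
clock: 8.3
position: [0.5094, -0.093, 0.1499]
ee_rot: [0.303, 3.127, -0.0]
force: [0.2, -0.1, 1.9]
width: 0.102
gripper_force: 15.0
```

```bash
python3 - <<'E'
from h import *
s=arm.observe();print({k:np.round(s[k],3).tolist() for k in("position","force","width","gripper_force","joints")})
survey("4",["lid_handle"],("side","top"),"r4.pkl")
E
```

```text
{'position': [0.509, -0.093, 0.15], 'force': [0.162, -0.069, 1.856], 'width': 0.102, 'gripper_force': 14.995, 'joints': [-0.366, 0.377, 0.586, 1.964, -0.268, 0.876, 1.739]}
4 side lid_handle [332.7 189.8] 0.57
```

```bash
python3 - <<'E'
import numpy as np
t=np.linspace(0,1.65,21);a0=np.arctan2(46,-154)
y=-16.07*np.cos(a0-t);z=-16.07*np.sin(a0-t)
d=np.c_[0*t[1:],np.diff(y),np.diff(z)].round(2).tolist();print(d[:10],d[10:],sep="\n")
E
```

```text
[[0.0, -0.43, -1.25], [0.0, -0.53, -1.21], [0.0, -0.63, -1.17], [0.0, -0.73, -1.11], [0.0, -0.81, -1.05], [0.0, -0.9, -0.98], [0.0, -0.97, -0.9], [0.0, -1.05, -0.81], [0.0, -1.11, -0.73], [0.0, -1.17, -0.63]]
[[0.0, -1.21, -0.53], [0.0, -1.25, -0.43], [0.0, -1.28, -0.33], [0.0, -1.31, -0.22], [0.0, -1.32, -0.11], [0.0, -1.33, -0.0], [0.0, -1.32, 0.11], [0.0, -1.31, 0.22], [0.0, -1.29, 0.32], [0.0, -1.25, 0.43]]
```

Emit:
carry_out(claw=[0.6,0.6,0.6,0.6,0.6,0.6,0.6,0.6,0.6,0.6], delta_pos=[[0.0,-0.43,-1.25],[0.0,-0.53,-1.21],[0.0,-0.63,-1.17],[0.0,-0.73,-1.11],[0.0,-0.81,-1.05],[0.0,-0.9,-0.98],[0.0,-0.97,-0.9],[0.0,-1.05,-0.81],[0.0,-1.11,-0.73],[0.0,-1.17,-0.63]], angular=[[0,0,0],[0,0,0],[0,0,0],[0,0,0],[0,0,0],[0,0,0],[0,0,0],[0,0,0],[0,0,0],[0,0,0]])

```text
clock: 9.5
position: [0.4931, -0.1726, 0.2496]
ee_rot: [-0.299, -3.127, -0.007]
force: [-2.5, 11.6, 8.9]
width: 0.098
gripper_force: 15.0
```

Emit:
carry_out(claw=[0.6,0.6,0.6,0.6,0.6,0.6,0.6,0.6,0.6,0.6,0.6,0.6], delta_pos=[[0.0,-1.21,-0.53],[0.0,-1.25,-0.43],[0.0,-1.28,-0.33],[0.0,-1.31,-0.22],[0.0,-1.32,-0.11],[0.0,-1.33,0.0],[0.0,-1.32,0.11],[0.0,-1.31,0.22],[0.0,-1.29,0.32],[0.0,-1.25,0.43],[0.0,-0.3,0.1],[0,0,0]], angular=[[0,0,0],[0,0,0],[0,0,0],[0,0,0],[0,0,0],[0,0,0],[0,0,0],[0,0,0],[0,0,0],[0,0,0],[0,0,0],[0,0,0]])

```text
clock: 10.7
position: [0.4676, -0.3009, 0.2535]
ee_rot: [-0.3, -3.126, -0.01]
force: [-3.5, 15.4, 12.2]
width: 0.106
gripper_force: 15.0
```

```bash
python3 - <<'E'
from h import *
s=arm.observe();print({k:np.round(s[k],3).tolist() for k in("position","force","width","gripper_force","joints")})
from fit import f,model
a=f.x[2];ex=np.array([np.cos(a),np.sin(a),0]);h=model(f.x)["lid_hinge"]
g=s["position"]+[0,0,.013];print("rel hinge along ex",(g-h)@ex,g[2]-.117, "angle",np.arctan2(46,-154)-np.arctan2(g[2]-.117,(g-h)@ex))
E
```

```text
{'position': [0.468, -0.301, 0.253], 'force': [-3.535, 15.36, 12.221], 'width': 0.106, 'gripper_force': 14.958, 'joints': [-0.032, 0.341, 0.692, 1.742, -0.242, 1.149, 2.112]}
[ 0.4957 -0.158  -1.763  -0.0125] {'centrifuge': array([ 0.4957, -0.158 ,  0.    ]), 'lid_hinge': array([ 0.4789, -0.2444,  0.117 ]), 'lid_handle': array([ 0.5084, -0.0927,  0.1611])}
centrifuge [1.5, 1.8, 9.3, 1.0]
lid_hinge [3.2, 1.2, 7.8]
lid_handle [2.6, 1.2, 6.7, 3.4]
lid_hinge [ 0.4772 -0.2402  0.1291]
lid_handle [ 0.5077 -0.0935  0.1618]
rel hinge along ex 0.05765898444770086 0.14945517002393344 angle 1.6487320330209267
```

```bash
python3 - <<'E'
from h import *
s=arm.observe();a=-1.763;ey=np.array([-np.sin(a),np.cos(a)]);print(ey)
s["position"]=np.array(s["position"])+[0,0,.08];plan(s,[.492,-.175,.33],down(ey),12)
E
```

```text
[ 0.98158567 -0.19102245]
n 12 rot/row [0.0003, -0.0005, 0.131] 
 shifts [[0.0, 1.07, 0.04], [0.14, 1.06, 0.04], [0.28, 1.03, 0.03], [0.41, 0.99, 0.03], [0.53, 0.93, 0.03], [0.65, 0.85, 0.03], [0.76, 0.76, 0.03], [0.85, 0.65, 0.03], [0.93, 0.53, 0.03], [0.99, 0.41, 0.03], [1.03, 0.28, 0.03], [1.06, 0.14, 0.03]]
```

Emit:
carry_out(claw=[2.0,2.0,2.0,2.0,2.0,2.0,2.0], delta_pos=[[0,0,0],[0,0,0],[0,0,-0.5],[0,0,-1.5],[0,0,-3],[0,0,-3],[0,0,0]], angular=[[0,0,0],[0,0,0],[0,0,0],[0,0,0],[0,0,0],[0,0,0],[0,0,0]])

```text
clock: 11.4
position: [0.469, -0.3061, 0.3369]
ee_rot: [0.304, 3.121, -0.005]
force: [-0.4, -0.9, 0.1]
width: 0.221
gripper_force: 0.0
```

Emit:
carry_out(claw=[6,6,6,6,6,6,6,6,6,6,6,6,6], delta_pos=[[0.0,1.07,0.0],[0.14,1.06,0.0],[0.28,1.03,0.0],[0.41,0.99,0.0],[0.53,0.93,0.0],[0.65,0.85,0.0],[0.76,0.76,0.0],[0.85,0.65,0.0],[0.93,0.53,0.0],[0.99,0.41,0.0],[1.03,0.28,0.0],[1.06,0.14,0.0],[0,0,0]], angular=[[0,0,0.131],[0,0,0.131],[0,0,0.131],[0,0,0.131],[0,0,0.131],[0,0,0.131],[0,0,0.131],[0,0,0.131],[0,0,0.131],[0,0,0.131],[0,0,0.131],[0,0,0.131],[0,0,0]])

```text
clock: 12.7
position: [0.4931, -0.1767, 0.3322]
ee_rot: [-2.426, -1.995, 0.001]
force: [0.6, -0.3, -0.6]
width: 0.656
gripper_force: 0.0
```

```bash
python3 - <<'E'
from h import *
s=arm.observe();print(np.round(s["joints"],3))
survey("5",["knob_grip","knob","hub","lid_handle","lid_hinge"],("wrist","top","side"),"r5.pkl")
p=cv2.imread("pics/wrist5.png");q=cv2.imread("pics/side5.png")[120:260,250:440]
q=cv2.resize(q,(640,472),interpolation=cv2.INTER_CUBIC)
cv2.imwrite("pics/v5.png",cv2.resize(np.vstack([p,q]),(440,600),interpolation=cv2.INTER_AREA))
E
```

```text
[-0.556  0.268  1.039  1.703 -0.238  1.309  0.336]
5 wrist knob_grip [317.1 153.3] 0.72
5 wrist knob [316.6 144.7] 0.79
5 wrist hub [321.3 150.5] 0.78
5 wrist lid_hinge [318.3 220.4] 0.94
5 top lid_handle [403.  209.6] 0.56
5 side knob_grip [343.6 195.2] 0.7
5 side knob [337.5 208.7] 0.58
5 side hub [336.1 207. ] 0.82
5 side lid_handle [362.7 117.1] 0.85
5 side lid_hinge [350.4 173. ] 0.6
   knob_grip [ 0.4887 -0.1596  0.0963] [0.0024 0.0024]
   knob [ 0.4959 -0.1516  0.0503] [0.005 0.005]
   hub [ 0.5013 -0.162   0.0464] [0.0053 0.0053]
   lid_hinge [ 0.4779 -0.2492  0.1094] [0.0034 0.0034]
   lid_handle [ 0.4629 -0.3055  0.2677] [0.0004 0.0004]
```

View pics/v5.png

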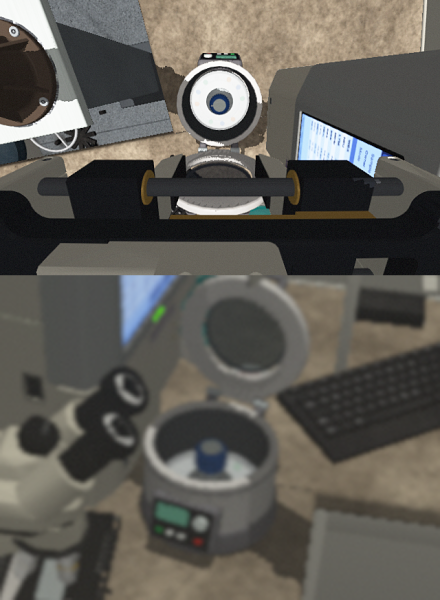

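```bash
python3 - <<'E'
from h import *
s=arm.observe()
p=get("wrist")
for l,z in(("knob_grip",.093),("hub",.056),("knob",.028)):
    r=arm.place_of(l,p)
    if r:
        o,d=ray(p,px(r[0]["centre"]));print(l,(o+d*(z-o[2])/d[2]).round(4),r[0]["conf"])
for l in("knob","centrifuge"):
    r=arm.trace(l,p)
    if r:
        ys,xs=np.nonzero(r[0]["region"]);print(l,r[0]["conf"],xs.min(),xs.max(),ys.min(),ys.max())
        if l=="knob":
            (cx,cy),w,t=cv2.fitEllipse(max(cv2.findContours(r[0]["region"].astype(np.uint8),0,1)[0],key=len));print(cx,cy,w)
# ellipse predicted centre of knob top & rim
print(proj(p,[[.4957,-.158,.105],[.4957,-.158,.075],[.4957,-.158,.114]]))
k=p["frame"][100:200,265:375]
cv2.imwrite("pics/k5.png",cv2.resize(k,None,fx=5,fy=5,interpolation=cv2.INTER_CUBIC)[:,:,::-1])
E
```

```text
knob_grip [ 0.4915 -0.1562  0.093 ] 0.96
hub [ 0.499  -0.1599  0.056 ] 0.58
knob [ 0.4916 -0.1559  0.028 ] 0.87
knob 0.76 305 333 136 165
318.82354736328125 150.83071899414062 (28.47890853881836, 29.18267822265625)
centrifuge 0.84 256 382 76 311
[[320.21380751 151.93942903]
 [320.25844476 149.00511739]
 [320.19908653 152.90717531]]
```

View pics/k5.png

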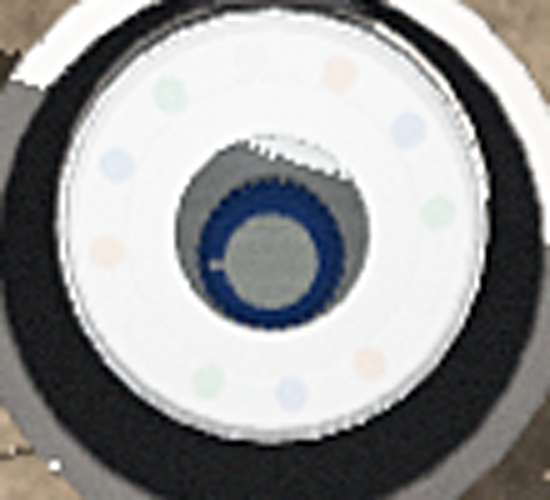

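Emit:
carry_out(claw=[6,6,6,6,6], delta_pos=[[0,0,3],[0,0,4],[0,0,4],[0,0,1.5],[0,0,0]], angular=[[0,0,0],[0,0,0],[0,0,0],[0,0,0],[0,0,0]])

```text
clock: 14.4
position: [0.4914, -0.1772, 0.2054]
ee_rot: [-2.424, -1.994, 0.005]
force: [-1.0, 0.1, 0.1]
width: 0.654
gripper_force: 0.0
```

```bash
python3 - <<'E'
from h import *
s=arm.observe();print(s["position"],s["ee_rot"])
p=get("wrist");save(p,"wrist6.png")
for l,z in(("knob_grip",.093),("hub",.056),("knob",.028)):
    r=arm.place_of(l,p)
    if r:
        o,d=ray(p,px(r[0]["centre"]));print(l,px(r[0]["centre"]),(o+d*(z-o[2])/d[2]).round(4),r[0]["conf"])
r=arm.trace("knob",p)
m=r[0]["region"].astype(np.uint8);ys,xs=np.nonzero(m);print(xs.min(),xs.max(),ys.min(),ys.max())
e=cv2.fitEllipse(max(cv2.findContours(m,0,1)[0],key=len));print(e)
for z in(.1,.105):
    o,d=ray(p,e[0]);print(z,(o+d*(z-o[2])/d[2]).round(4))
# white rotor-lid / chamber mouth circle
g=cv2.cvtColor(p["frame"],cv2.COLOR_RGB2GRAY)
print(proj(p,[[.494,-.156,.105],[.494,-.156,.114]]))
k=p["frame"][60:300,200:440]
cv2.imwrite("pics/k6.png",cv2.resize(k,None,fx=2.5,fy=2.5,interpolation=cv2.INTER_CUBIC)[:,:,::-1])
E
```

```text
[ 0.49141311 -0.17722111  0.20542677] [-2.42413794 -1.99361033  0.00452898]
knob_grip [319.808 168.68 ] [ 0.4937 -0.1572  0.093 ] 0.92
hub [319.296 163.52 ] [ 0.4926 -0.1587  0.056 ] 0.86
knob [320.384 170.4  ] [ 0.491  -0.1719  0.028 ] 0.58Traceback (most recent call last):
  File "<stdin>", line 9, in <module>
IndexError: list index out of range
```

```bash
python3 - <<'E'
from h import *
s=arm.observe();p=get("wrist");f=p["frame"]
hsv=cv2.cvtColor(f,cv2.COLOR_RGB2HSV)
m=cv2.inRange(hsv,(100,120,30),(130,255,255));m[:, :260]=0;m[:,380:]=0;m[230:]=0;m[:120]=0
c=np.vstack([q for q in cv2.findContours(m,0,1)[0] if len(q)>15]);hull=cv2.convexHull(c)
e=cv2.fitEllipse(hull);print(e,hull[:,0].min(0),hull[:,0].max(0))
for z in(.09,.105):
    o,d=ray(p,e[0]);print(z,(o+d*(z-o[2])/d[2]).round(4))
k=f[100:240,240:400]
cv2.imwrite("pics/k6.png",cv2.resize(k,None,fx=3.5,fy=3.5,interpolation=cv2.INTER_CUBIC)[:,:,::-1])
a=-1.763;ey=np.array([-np.sin(a),np.cos(a)])
Rd=down(ey)*R.from_rotvec([0,0,.49]);plan(s,[.4937,-.1567,.150],Rd)
E
```

```text
((316.7347106933594, 167.36581420898438), (41.5204963684082, 42.881385803222656), 174.6715087890625) [296 146] [337 189]
0.09 [ 0.4938 -0.1576  0.09  ]
0.105 [ 0.4945 -0.1548  0.105 ]
n 4 rot/row [0.0005, -0.0002, 0.122] 
 shifts [[0.53, -0.1, 1.47], [0.51, -0.17, 1.47], [0.49, -0.23, 1.47], [0.46, -0.28, 1.47]]
```

View pics/k6.png

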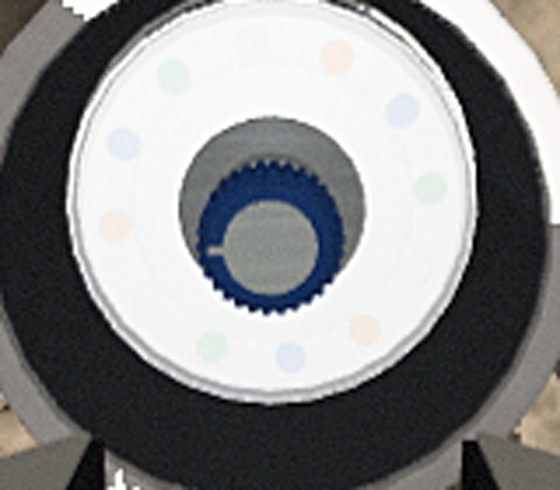

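Emit:
carry_out(claw=[6,6,6,6,6,6,6,6,6,3.5,3.5,3.5,3.5], delta_pos=[[0.53,-0.1,1.47],[0.51,-0.17,1.47],[0.49,-0.23,1.47],[0.46,-0.28,1.17],[0,0,2],[0,0,2],[0,0,2],[0,0,1.6],[0,0,0],[0,0,0],[0,0,0],[0,0,0],[0,0,0]], angular=[[0,0,0.122],[0,0,0.122],[0,0,0.122],[0,0,0.122],[0,0,0],[0,0,0],[0,0,0],[0,0,0],[0,0,0],[0,0,0],[0,0,0],[0,0,0],[0,0,0]], force=15)

```text
clock: 16.0
position: [0.4936, -0.1564, 0.0764]
ee_rot: [2.836, 1.35, 0.002]
force: [-0.1, 0.5, 4.8]
width: 0.429
gripper_force: 15.0
```

```bash
cat >> h.py <<'E'
def st():
    s=arm.observe();a=-1.763;ey=np.array([-np.sin(a),np.cos(a)])
    rv=(down(ey).inv()*R.from_rotvec(s["ee_rot"])).as_rotvec()
    print({k:np.round(s[k],4).tolist() for k in("clock","position","force","ft_torque","width","gripper_force","joints")},"phi deg",np.degrees(rv).round(2));return s
E
python3 -c "
from h import *
st()"
```

```text
{'clock': 16.0, 'position': [0.4936, -0.1564, 0.0764], 'force': [-0.1109, 0.5479, 4.8285], 'ft_torque': [-0.0811, 0.1233, 0.0167], 'width': 0.4293, 'gripper_force': 14.9516, 'joints': [-0.4309, 0.5998, 0.9176, 2.05, -0.6644, 0.815, 0.2025]} phi deg [-0.09  0.03 28.06]
```

Emit:
carry_out(claw=[3.5,3.5,3.5,3.5,3.5,3.5,3.5,3.5], delta_pos=[[0,0,-0.027],[0,0,-0.027],[0,0,-0.027],[0,0,-0.027],[0,0,-0.027],[0,0,-0.027],[0,0,-0.027],[0,0,0]], angular=[[0,0,-0.14],[0,0,-0.14],[0,0,-0.14],[0,0,-0.14],[0,0,-0.14],[0,0,-0.14],[0,0,-0.14],[0,0,0]])

```text
clock: 16.8
position: [0.4932, -0.1565, 0.0782]
ee_rot: [1.864, 2.528, 0.002]
force: [-0.9, -0.4, 3.9]
width: 0.429
gripper_force: 15.0
```

```bash
python3 -c "
from h import *
st()"
```

```text
{'clock': 16.8, 'position': [0.4932, -0.1565, 0.0782], 'force': [-0.921, -0.3812, 3.8838], 'ft_torque': [-0.1748, 0.1117, -0.0163], 'width': 0.4293, 'gripper_force': 14.9584, 'joints': [-0.2595, 0.5043, 0.6391, 2.0371, -0.4444, 0.7367, 0.9558]} phi deg [-8.000e-02  1.000e-02 -2.819e+01]
```

Emit:
carry_out(claw=[4.8,4.8,4.8,4.8,4.8,4.8,4.8,4.8,4.8,3.5,3.5,3.5], delta_pos=[[0,0,0],[0,0,0],[0,0,0],[0,0,0],[0,0,0],[0,0,0],[0,0,0],[0,0,0],[0,0,0],[0,0,0],[0,0,0],[0,0,0]], angular=[[0,0,0],[0,0,0],[0,0,0.14],[0,0,0.14],[0,0,0.14],[0,0,0.14],[0,0,0.14],[0,0,0.14],[0,0,0],[0,0,0],[0,0,0],[0,0,0]])

```text
clock: 18.0
position: [0.4928, -0.1562, 0.0775]
ee_rot: [-2.734, -1.547, -0.0]
force: [0.2, 0.1, -1.0]
width: 0.43
gripper_force: 14.9
```

Emit:
carry_out(claw=[3.5,3.5,3.5], delta_pos=[[0,0,0.06],[0,0,0],[0,0,0]], angular=[[0,0,0],[0,0,-0.07],[0,0,-0.07]])

```text
clock: 18.3
position: [0.4929, -0.1564, 0.0773]
ee_rot: [-2.618, -1.737, -0.001]
force: [-2.4, 1.0, 6.6]
width: 0.432
gripper_force: 15.0
```

```bash
python3 -c "
from h import *
st()"
```

```text
{'clock': 18.3, 'position': [0.4929, -0.1564, 0.0773], 'force': [-2.3747, 1.0481, 6.6026], 'ft_torque': [0.1074, 0.5937, -0.1265], 'width': 0.4324, 'gripper_force': 14.9723, 'joints': [-0.3856, 0.566, 0.8385, 2.0466, -0.5983, 0.7879, 0.4172]} phi deg [-0.02  0.03 11.85]
```

Emit:
carry_out(claw=[3.5,3.5,3.5], delta_pos=[[0,0,-0.013],[0,0,-0.013],[0,0,-0.013]], angular=[[0,0,-0.07],[0,0,-0.07],[0,0,-0.07]])

```text
clock: 18.6
position: [0.4929, -0.1564, 0.0777]
ee_rot: [2.421, 2.002, 0.001]
force: [-1.1, 1.3, 2.9]
width: 0.431
gripper_force: 15.0
```

Emit:
carry_out(claw=[3.5,3.5], delta_pos=[[0,0,-0.01],[0,0,-0.01]], angular=[[0,0,-0.07],[0,0,-0.07]])

```text
clock: 18.8
position: [0.493, -0.1562, 0.0778]
ee_rot: [-2.275, -2.167, -0.001]
force: [1.2, 0.9, 0.9]
width: 0.43
gripper_force: 15.0
```

Emit:
carry_out(claw=[3.5,3.5], delta_pos=[[0,0,-0.01],[0,0,-0.01]], angular=[[0,0,-0.07],[0,0,-0.07]])

```text
clock: 19.0
position: [0.4932, -0.1561, 0.0779]
ee_rot: [2.117, 2.32, 0.001]
force: [0.1, 1.2, 0.0]
width: 0.434
gripper_force: 15.0
```

```bash
python3 -c "
from h import *
st()"
```

```text
{'clock': 19.0, 'position': [0.4932, -0.1561, 0.0779], 'force': [0.129, 1.2043, 0.0308], 'ft_torque': [0.1479, -0.1298, -0.0193], 'width': 0.4336, 'gripper_force': 14.9611, 'joints': [-0.2992, 0.52, 0.6984, 2.04, -0.4892, 0.7495, 0.7933]} phi deg [ -0.04   0.03 -16.25]
```

Emit:
carry_out(claw=[3.5,3.5,3.5], delta_pos=[[0,0,0.07],[0,0,0.07],[0,0,0]], angular=[[0,0,0],[0,0,0],[0,0,0]])

```text
clock: 19.3
position: [0.4934, -0.1562, 0.0763]
ee_rot: [2.123, 2.315, 0.001]
force: [2.6, 0.9, -2.0]
width: 0.434
gripper_force: 15.0
```

Emit:
carry_out(claw=[3.5,3.5,3.5], delta_pos=[[0,0,0.1],[0,0,0.1],[0,0,0.1]], angular=[[0,0,0],[0,0,0],[0,0,0]])

```text
clock: 19.6
position: [0.4929, -0.1566, 0.0732]
ee_rot: [2.122, 2.316, -0.001]
force: [1.3, -1.3, -0.1]
width: 0.431
gripper_force: 15.0
```

Emit:
carry_out(claw=[3.5,3.5,3.5], delta_pos=[[0,0,0.1],[0,0,0.05],[0,0,0]], angular=[[0,0,0],[0,0,0],[0,0,0]])

```text
clock: 19.9
position: [0.4931, -0.1567, 0.0724]
ee_rot: [2.122, 2.316, 0.001]
force: [-0.0, 0.6, 10.4]
width: 0.434
gripper_force: 15.0
```

```bash
python3 -c "
from h import *
st()"
```

```text
{'clock': 19.9, 'position': [0.4931, -0.1567, 0.0724], 'force': [-0.0143, 0.5529, 10.4289], 'ft_torque': [-0.219, 0.1401, 0.0392], 'width': 0.4339, 'gripper_force': 15.0015, 'joints': [-0.2929, 0.5286, 0.692, 2.044, -0.4988, 0.7383, 0.7984]} phi deg [ -0.05  -0.   -16.02]
```

Emit:
carry_out(claw=[3.5,3.5,3.5,3.5,3.5,3.5,3.5], delta_pos=[[0,0,0],[0,0,0],[0,0,0.024],[0,0,0.024],[0,0,0.024],[0,0,0.024],[0,0,0]], angular=[[0,0,0.128],[0,0,0.128],[0,0,0.128],[0,0,0.128],[0,0,0.128],[0,0,0.128],[0,0,0]])

```text
clock: 20.6
position: [0.4929, -0.1568, 0.071]
ee_rot: [2.837, 1.348, -0.001]
force: [0.5, -1.1, 5.5]
width: 0.433
gripper_force: 15.0
```

```bash
python3 -c "
from h import *
st()"
```

```text
{'clock': 20.6, 'position': [0.4929, -0.1568, 0.071], 'force': [0.53, -1.0867, 5.4955], 'ft_torque': [-0.2492, 0.011, -0.0998], 'width': 0.4333, 'gripper_force': 14.9895, 'joints': [-0.4246, 0.6077, 0.9097, 2.0541, -0.6734, 0.8059, 0.2084]} phi deg [-2.000e-02 -5.000e-02  2.817e+01]
```

Emit:
carry_out(claw=[4.8,4.8,4.8,4.8,4.8,4.8,4.8,4.8,4.8,4.8,3.5,3.5,3.5,3.5,3.5,3.5,3.5,3.5,3.5,3.5], delta_pos=[[0,0,0],[0,0,0],[0,0,0],[0,0,0],[0,0,0],[0,0,0],[0,0,0],[0,0,0],[0,0,0],[0,0,0],[0,0,0],[0,0,0],[0,0,0],[0,0,0.027],[0,0,0.027],[0,0,0.027],[0,0,0.027],[0,0,0.027],[0,0,0.027],[0,0,0.027]], angular=[[0,0,0],[0,0,0],[0,0,-0.14],[0,0,-0.14],[0,0,-0.14],[0,0,-0.14],[0,0,-0.14],[0,0,-0.14],[0,0,-0.14],[0,0,0],[0,0,0],[0,0,0],[0,0,0],[0,0,0.14],[0,0,0.14],[0,0,0.14],[0,0,0.14],[0,0,0.14],[0,0,0.14],[0,0,0.14]])

```text
clock: 22.6
position: [0.4935, -0.1564, 0.0691]
ee_rot: [2.838, 1.343, 0.001]
force: [2.2, -1.4, -1.2]
width: 0.435
gripper_force: 15.0
```

```bash
python3 -c "
from h import *
st()"
```

```text
{'clock': 22.6, 'position': [0.4935, -0.1564, 0.0691], 'force': [2.2289, -1.351, -1.2379], 'ft_torque': [-0.3003, -0.1136, -0.032], 'width': 0.4346, 'gripper_force': 14.9645, 'joints': [-0.4226, 0.6102, 0.906, 2.0552, -0.6778, 0.8017, 0.208]} phi deg [-8.000e-02 -2.000e-02  2.834e+01]
```

Emit:
carry_out(claw=[4.8,4.8,4.8,4.8,4.8,4.8,4.8,4.8,4.8,4.8,3.5,3.5,3.5,3.5,3.5,3.5,3.5,3.5,3.5,3.5], delta_pos=[[0,0,0],[0,0,0],[0,0,0],[0,0,0],[0,0,0],[0,0,0],[0,0,0],[0,0,0],[0,0,0],[0,0,0],[0,0,0],[0,0,0],[0,0,0],[0,0,0.027],[0,0,0.027],[0,0,0.027],[0,0,0.027],[0,0,0.027],[0,0,0.027],[0,0,0.027]], angular=[[0,0,0],[0,0,0],[0,0,-0.14],[0,0,-0.14],[0,0,-0.14],[0,0,-0.14],[0,0,-0.14],[0,0,-0.14],[0,0,-0.14],[0,0,0],[0,0,0],[0,0,0],[0,0,0],[0,0,0.14],[0,0,0.14],[0,0,0.14],[0,0,0.14],[0,0,0.14],[0,0,0.14],[0,0,0.14]])

```text
clock: 24.6
position: [0.4938, -0.1566, 0.0673]
ee_rot: [2.838, 1.344, 0.001]
force: [1.7, -0.8, -0.5]
width: 0.428
gripper_force: 15.0
```

```bash
python3 - <<'E'
from h import *
st();p=get("wrist");save(p,"wrist7.png")
cv2.imwrite("pics/k7.png",p["frame"][60:330,140:500][:,:,::-1])
E
```

```text
{'clock': 24.6, 'position': [0.4938, -0.1566, 0.0673], 'force': [1.7488, -0.7978, -0.5013], 'ft_torque': [-0.3083, -0.2595, -0.0182], 'width': 0.4281, 'gripper_force': 14.9902, 'joints': [-0.42, 0.6126, 0.9024, 2.0561, -0.6812, 0.7978, 0.2108]} phi deg [-0.11 -0.03 28.31]
```

View pics/k7.png

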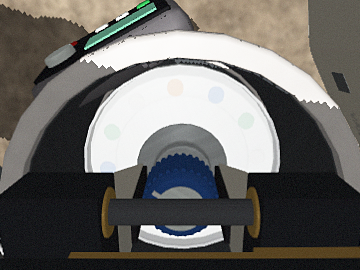

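Emit:
carry_out(claw=[4.8,4.8,4.8,4.8,4.8,4.8,4.8,4.8,4.8,4.8,3.5,3.5,3.5,3.5,3.5,3.5,3.5,3.5,3.5,3.5], delta_pos=[[0,0,0],[0,0,0],[0,0,0],[0,0,0],[0,0,0],[0,0,0],[0,0,0],[0,0,0],[0,0,0],[0,0,0],[0,0,0],[0,0,0],[0,0,0],[0,0,0.027],[0,0,0.027],[0,0,0.027],[0,0,0.027],[0,0,0.027],[0,0,0.027],[0,0,0.027]], angular=[[0,0,0],[0,0,0],[0,0,-0.14],[0,0,-0.14],[0,0,-0.14],[0,0,-0.14],[0,0,-0.14],[0,0,-0.14],[0,0,-0.14],[0,0,0],[0,0,0],[0,0,0],[0,0,0],[0,0,0.14],[0,0,0.14],[0,0,0.14],[0,0,0.14],[0,0,0.14],[0,0,0.14],[0,0,0.14]])

```text
clock: 26.65
position: [0.4938, -0.1565, 0.0655]
ee_rot: [2.838, 1.344, 0.001]
force: [0.6, -1.4, -0.3]
width: 0.435
gripper_force: 15.0
```

Emit:
carry_out(claw=[4.8,4.8,4.8,4.8,4.8,4.8,4.8,4.8,4.8,4.8,3.5,3.5,3.5,3.5,3.5,3.5,3.5,3.5,3.5,3.5], delta_pos=[[0,0,0],[0,0,0],[0,0,0],[0,0,0],[0,0,0],[0,0,0],[0,0,0],[0,0,0],[0,0,0],[0,0,0],[0,0,0],[0,0,0],[0,0,0],[0,0,0.027],[0,0,0.027],[0,0,0.027],[0,0,0.027],[0,0,0.027],[0,0,0.027],[0,0,0.027]], angular=[[0,0,0],[0,0,0],[0,0,-0.14],[0,0,-0.14],[0,0,-0.14],[0,0,-0.14],[0,0,-0.14],[0,0,-0.14],[0,0,-0.14],[0,0,0],[0,0,0],[0,0,0],[0,0,0],[0,0,0.14],[0,0,0.14],[0,0,0.14],[0,0,0.14],[0,0,0.14],[0,0,0.14],[0,0,0.14]])

```text
clock: 28.65
position: [0.4939, -0.1565, 0.0636]
ee_rot: [2.838, 1.344, 0.002]
force: [2.7, -1.8, -0.5]
width: 0.431
gripper_force: 15.0
```

```bash
python3 - <<'E'
from h import *
st()
E
```

```text
{'clock': 28.65, 'position': [0.4939, -0.1565, 0.0636], 'force': [2.6832, -1.8487, -0.4891], 'ft_torque': [-0.2656, -0.3978, 0.0499], 'width': 0.431, 'gripper_force': 14.9918, 'joints': [-0.415, 0.6176, 0.8953, 2.0586, -0.6883, 0.7906, 0.2162]} phi deg [-1.200e-01 -2.000e-02  2.831e+01]
```

Emit:
carry_out(claw=[4.8,4.8,4.8,4.8,4.8,4.8,4.8,4.8,4.8,3.5,3.5,3.5,3.5,3.5,3.5,3.5,3.5,3.5], delta_pos=[[0,0,0],[0,0,0],[0,0,0],[0,0,0],[0,0,0],[0,0,0],[0,0,0],[0,0,0],[0,0,0],[0,0,0],[0,0,0],[0,0,0],[0,0,0.027],[0,0,0.027],[0,0,0.027],[0,0,0.027],[0,0,0.026],[0,0,0.026]], angular=[[0,0,0],[0,0,0],[0,0,-0.139],[0,0,-0.139],[0,0,-0.139],[0,0,-0.139],[0,0,-0.139],[0,0,-0.139],[0,0,0],[0,0,0],[0,0,0],[0,0,0],[0,0,0.139],[0,0,0.139],[0,0,0.139],[0,0,0.139],[0,0,0.139],[0,0,0.139]])

```text
clock: 30.45
position: [0.4939, -0.1566, 0.062]
ee_rot: [2.838, 1.344, 0.002]
force: [2.2, -0.9, -1.1]
width: 0.43
gripper_force: 15.0
```

Emit:
carry_out(claw=[4.8,4.8,4.8,4.8,4.8,4.8,4.8,4.8,4.8,3.5,3.5,3.5,3.5,3.5,3.5,3.5,3.5,3.5,3.5,3.5], delta_pos=[[0,0,0],[0,0,0],[0,0,0],[0,0,0],[0,0,0],[0,0,0],[0,0,0],[0,0,0],[0,0,0],[0,0,0],[0,0,0],[0,0,0],[0,0,0.027],[0,0,0.027],[0,0,0.027],[0,0,0.027],[0,0,0.026],[0,0,0.026],[0,0,0],[0,0,0]], angular=[[0,0,0],[0,0,0],[0,0,-0.139],[0,0,-0.139],[0,0,-0.139],[0,0,-0.139],[0,0,-0.139],[0,0,-0.139],[0,0,0],[0,0,0],[0,0,0],[0,0,0],[0,0,0.139],[0,0,0.139],[0,0,0.139],[0,0,0.139],[0,0,0.139],[0,0,0.139],[0,0,0],[0,0,0]])

```text
clock: 32.45
position: [0.4938, -0.1561, 0.0602]
ee_rot: [2.831, 1.359, 0.001]
force: [4.4, 0.5, 0.9]
width: 0.43
gripper_force: 15.0
```

```bash
python3 - <<'E'
from h import *
st();p=get("wrist")
a=cv2.resize(p["frame"][210:330,250:400],None,fx=4,fy=4,interpolation=cv2.INTER_CUBIC)
cv2.imwrite("pics/k8.png",a[:,:,::-1])
q=get("side")
r=arm.place_of("lid_handle",q);print(px(r[0]["centre"]),r[0]["conf"],proj(q,[.463,-.3055,.2677]))
E
```

```text
{'clock': 32.45, 'position': [0.4938, -0.1561, 0.0602], 'force': [4.3789, 0.4683, 0.8856], 'ft_torque': [-0.04, -0.8758, -0.0336], 'width': 0.43, 'gripper_force': 14.9997, 'joints': [-0.4099, 0.6212, 0.8872, 2.0606, -0.6926, 0.7843, 0.2292]} phi deg [-8.000e-02 -1.000e-02  2.771e+01]Traceback (most recent call last):
  File "<stdin>", line 6, in <module>
IndexError: list index out of range
```

View pics/k8.png

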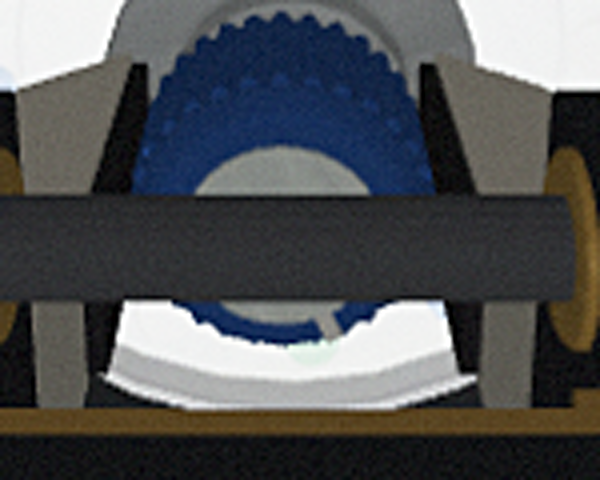

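```bash
python3 - <<'E'
from h import *
for n in("side","top"):
    q=get(n)
    for l in("lid_handle","lid","lid_hinge","knob_grip"):
        r=arm.place_of(l,q) if l!="lid" else arm.look_for(l,q)
        print(n,l,[(px(x["centre"]).round(1).tolist(),round(x["conf"],2)) for x in r[:2]])
    if n=="side":print(proj(q,[.463,-.3055,.2677])); cv2.imwrite("pics/s9.png",cv2.resize(q["frame"][80:260,250:450],None,fx=3,fy=3,interpolation=cv2.INTER_CUBIC)[:,:,::-1])
E
```

```text
side lid_handle [([360.7, 115.7], 0.91), ([327.0, 338.5], 0.28)]
side lid [([369.0, 145.3], 0.6)]
side lid_hinge [([350.6, 171.3], 0.8), ([338.3, 208.3], 0.59)]
side knob_grip [([337.7, 199.3], 0.45)]
[[362.77966268 117.16801553]]
top lid_handle [([405.9, 210.2], 0.65)]
top lid [([376.2, 216.1], 0.6)]
top lid_hinge [([369.6, 219.8], 0.93), ([421.2, 214.8], 0.39)]
top knob_grip []
```

View pics/s9.png

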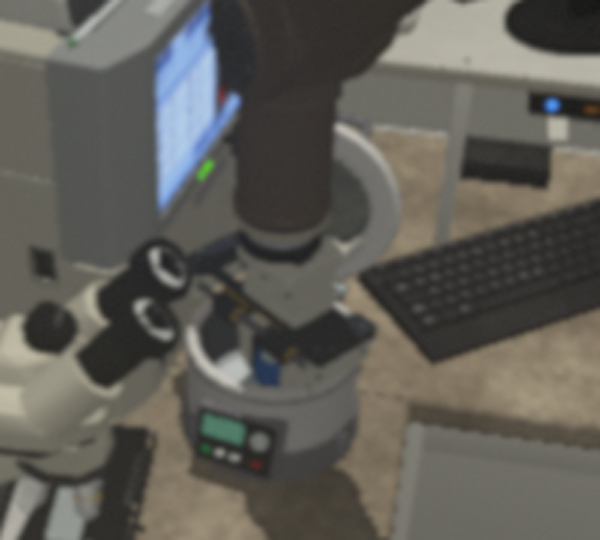

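The lid is still upright, with its handle at the same pixels as before. The knob is gripped and its tick lies along the centrifuge's x axis, one full turn after the drop, so I'm handing in.

```bash
python3 -c "
from cell import arm
print(arm.sign_off())"
```

```text
the job is handed in; nothing more can be done
None
```

I handed the job in at about 33 s: the lid stands fully open, the thread dropped after about 92° of backward turning, and the knob then went forward one turn and is still gripped there; the pot, bottle and dish were not touched.

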